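# Close the pressing sled and push it through the drying tunnel's flap

### The job

Lower the plywood backplate onto the wooden sled, its two holes over the sled's two pins, until it lies flush on the board, and let go; do not let it fall into place. Then push the sled, board first, along the table through the flap of the drying tunnel until the flap has dropped fully shut behind the board, with only the sled's upright post and tail left outside, and let go. Leave the head form, glue jar, cardboard tube and wood offcut standing about it where they are.

Things in the scene. Friction and masses are not known exactly. Their poses are not given: they have to be found in the camera images.
- tunnel: Drying tunnel fixed to the table: plywood and clear plastic walls, clear roof, grey warm-air unit at its far end. Origin: on the table in the middle of the gate; x points into the tunnel (the way to push), z up. Opening 100 mm wide (y -50 to 50) between gate posts 92 mm high. No floor: the sled slides on the table. Two cheeks, 25 mm high, flare from the gate to x = -55 mm, 150 mm apart there.
- tunnel_end (a point): Foot of the tunnel's end wall, 180 mm inside the gate on the centre line. Roof and walls reach 92 mm high. With the board's front against this wall the sled's origin is at tunnel x = 130 mm and its post 25 mm before the gate.
- flap_rod (a point): Middle of the 8 mm cross rod from which the flap hangs, 80 mm above the table, spanning the gate; things pass below it
- flap (a joint): Flap angle, rad: 0 hanging shut, growing as the lower edge swings into the tunnel, at most 1.5; it cannot swing outward. 60 g, falls by its own weight. It rides over board, backplate, pins and grip, and falls shut once the board's rear edge is 45 mm or more past the gate (sled origin at tunnel x = 95 mm or more).
- flap_edge (a point): Middle of the lower edge of the flap, an aluminium sheet 94 mm wide; 64 mm below the rod, 16 mm above the table when shut, so it closes over the sled's 10 mm tail
- sled: Loose wooden sled, 218 mm long, 240 to 390 g. Origin: centre of the board's underside; x forward (board end), z up. Board 100 (x) x 80 x 20 mm high; behind it a tail bar, 16 mm wide, 10 mm high, to x = -168 mm. It starts on the table before the gate (origin 120 to 170 mm before it), up to 40 mm off the tunnel's centre line and 0.2 rad askew: line it up before pushing.
- sled_seat (a point): Centre of the board's top, 20 mm above the sled's underside, axes as the sled. Two upright steel pins 10 mm thick, with tapered tips, stand at x = +36 and -36 mm, y = 0 and rise 25 mm above the board.
- sled_post (a point): Centre of the top of the upright wooden post at the tail's end (sled x = -155 mm, y = 0), 72 mm above the table; the post is 24 mm (x) x 16 mm (y): hold it across y to push and steer
- backplate: Loose plywood plate 100 (x) x 72 (y) x 12 mm thick, 110 to 180 g, lying on the table. Origin: centre of its underside, z up. Two through holes 14 mm wide at x = +36 and -36 mm, y = 0. Either way round is right. Seated, its origin is at point sled_seat and the pins stick out 13 mm above it.
- plate_grip (a point): Centre of the top of the dark wooden grip block on the plate's middle, 37 mm above the plate's underside; the block is 40 mm (x) x 20 mm (y) x 25 mm high: pinch it across y
- head_form: Bystander: grey-brown papier-mache head form, an egg-like body 100 mm across, 92 mm high
- tube_stub: Bystander: upright cardboard tube, 80 mm across, 60 mm high
- glue_jar: Bystander: white glue jar, 72 mm across, 90 mm high
- offcut: Bystander: wood offcut 120 x 60 x 30 mm lying flat
Not all that is in view belongs to the job. What is shaped like the backplate but blue is not meant. Leave any purple look-alike of the sled alone.

How it is judged:
By the outcome, as a careful person would: the job done as asked, in the order asked, and still so for the second after the job is handed in, with the robot touching nothing.
It also fails if it takes over 58 s, if anything falls off the work surface, if the arm or the gripper's body presses on something with over 40 N, if the wrist force passes 120 N, or if a joint passes its speed limit or range.

### The arm

A 7-joint arm with a two-finger parallel gripper is mounted at the origin on the work surface. World frame = base frame: x ahead of the robot, y to its left, z up, the work surface at z = 0. Lengths are in m, angles in rad, forces in N, time in s.
With the tool pointing down it reaches from about 0.35 to 0.9 m from the base axis. Payload 8.1 kg.
Tool frame: the origin (TCP) lies midway between the tips of the shut fingers; the grasp point (between the pads) lies 19 mm behind it; z points along the fingers, y is the line along which they close (so a half turn about z gives the same grasp; the last joint's range is limited). The gripper opens to 92 mm and grips with 3 to 60 N. Pads are 19 mm wide; open, the fingers measure 130 mm over their backs; the gripper's body (75 mm by 190 mm) begins 47 mm behind the grasp point.
Start: joints at [-1.395, 0.434, 0.025, 1.573, -0.012, 1.134, -0.075], TCP at [0.172, 0.601, 0.227] pointing down, gripper open.
Joint ranges: [-2.62, 2.62], [-0.44, 2.09], [-1.27, 1.32], [0.08, 2.57], [-1.32, 4.46], [0.12, 2], [-2.74, 2.74]. Speed limits (rad/s): [2.22, 2.22, 3.01, 3.01, 3.14, 3.14, 3.14].

### API

Orientations are given as a rotation vector (axis times angle).
In Python, from cell import arm gives the robot as it stands.
- The arm moves only by the tool carry_out, never from a script. Its arguments are lists of equal length, an entry for each row: "claw": the finger opening in cm, from 0 to 9.18; "delta_pos": the shift along the tool's x, y, z in cm, a list of three; "angular": the turn, a rotation vector about the tool's x, y, z in rad, a list of three. In form: {"claw": [claw, ...], "delta_pos": [[dx, dy, dz], ...], "angular": [[ax, ay, az], ...]}. A call has 1 to 20 rows; each row shifts and turns the commanded pose from where the row before left it, along the tool's axes as they then stand; what a row does not reach is not made up. A row lasts 1/10 s, in which the tool goes at most 50 mm and 8.59 degrees, less where a joint would pass 70% of its speed; a pose out of reach is approached as far as the arm can. A call with a gripper value outside its range is refused whole. The fingers move at their own pace and stop on an object; "force" is the grip in N (left out, the last holds). Time passes only in rows, so rows that do not move let the fingers close. It gives the time, the measured TCP pose, the force, the opening and the grip force at its end, in the units of the state.
- arm.observe(): the state, without advancing time (a new reading comes with each control period).
- arm.get_image(name): name is "side" or "top"; returns a dict with "frame" (384x512x3 uint8, red, green, blue), "mtx" (3x3 intrinsics, pixels), "dist" ([k1, k2, p1, p2, k3] as OpenCV has them; the pictures are not rectified), "T" (4x4, takes a point from camera to world coordinates). Camera axes: x right, y down, z forward; pixel columns grow to the right and rows downward; lengths in m; the calibration is good to about 2 mm. A picture is of the moment at which its call begins. There is no depth.
- arm.sign_off(): hands the job in; it is judged then, once.
Trained networks look in a picture, given as the dict that the camera call returned (one of the last four; its "shot" number tells which), for a name from the list of things; names that differ only in an ending like _2 or _b are one class to them, and where a whole thing is asked for, a point or a joint stands for the part that bears it (a point fixed in the world has none). Each returns a list of dicts, best first, with "conf" (0 to 1); they miss things now and then, are a little off and sometimes report something else, mostly with a low value. They report only what shows in the picture. A call takes as long as a camera call. They do not tell look-alikes from the thing itself.
- arm.look_for(label, picture): "centre" ([column, row] as shares, 0 to 1, of the picture: columns of its width, rows of its height, amid what is visible of it).
- arm.trace(label, picture): "region" (384x512 bool, what is visible of it) and "centre" ([column, row] as shares, 0 to 1, of the picture: columns of its width, rows of its height, amid what is visible of it).
- arm.place_of(label, picture): "centre" ([column, row] as shares, 0 to 1, of the picture: columns of its width, rows of its height: a listed point, or the origin of a listed thing).
The state is a dict: "clock": time; "joints": joint angles; "dq": joint speeds; "joint_efforts": joint torques, N m; "position": TCP position; "ee_rot": TCP orientation; "force": force on the tool from outside, world axes, zero at the start; "ft_torque": the same for the moment, N m; "width": opening from 0.0 (shut) to 1.0 (fully open); "gripper_force": force on a finger pad.
Only numpy, scipy, OpenCV 4.12 (cv2) and the standard library are available. Lean on these libraries where they do the work, as an engineer would, in place of code of your own. Each camera call takes 0.05 s, during which the arm holds its last target. There are 200 camera calls.

## Working session

There is one attempt and no reset: what is moved stays moved. The work goes in short steps, Python scripts to look and compute and a tool call to move; the robot and the scene stay as the last step left them, time stands still between calls to the robot, and variables do not carry over. Pictures are saved under pics/ and viewed, at most 10 in all, crops included, and the job is handed in when it is done.

Besides the shell and the picture viewer there is one more tool, called after ">>>" in YAML: its name, and indented under it one key for each argument. carry_out: Moves the arm, as the interface text tells. Its arguments: {"type":"object","properties":{"claw":{"type":"array","items":{"type":"number"}},"delta_pos":{"type":"array","items":{"type":"array","items":{"type":"number"}}},"angular":{"type":"array","items":{"type":"array","items":{"type":"number"}}},"force":{"type":"number"}},"required":["claw","delta_pos","angular"]}

```bash
mkdir -p pics; cat > h.py <<'E'
import numpy as np, cv2
from cell import arm
from scipy.spatial.transform import Rotation as R
def ray(p,uv):
    q=cv2.undistortPoints(np.array([[uv]],float),np.array(p["mtx"]),np.array(p["dist"]))[0,0]
    T=np.array(p["T"]);return T[:3,3],T[:3,:3]@np.array([q[0],q[1],1.])
def atz(p,uv,z):
    o,d=ray(p,uv);return o+d*(z-o[2])/d[2]
def px(c): return np.array(c)*[512,384]
def proj(p,X):
    T=np.array(p["T"]);Ti=np.linalg.inv(T)
    return cv2.projectPoints(np.array(X,float).reshape(-1,3),cv2.Rodrigues(Ti[:3,:3])[0],Ti[:3,3],np.array(p["mtx"]),np.array(p["dist"]))[0][:,0]
def tri(a,ua,b,ub):
    o1,d1=ray(a,ua);o2,d2=ray(b,ub);d1/=np.linalg.norm(d1);d2/=np.linalg.norm(d2)
    s=np.linalg.lstsq(np.c_[d1,-d2],o2-o1,rcond=None)[0]
    x,y=o1+s[0]*d1,o2+s[1]*d2;return (x+y)/2,np.linalg.norm(x-y)
def save(n,im): cv2.imwrite("pics/"+n,cv2.cvtColor(im,cv2.COLOR_RGB2BGR))
E
python3 - <<'E'
from h import *
np.set_printoptions(precision=3,suppress=True)
s=arm.observe();print({k:np.round(s[k],3) for k in ("clock","position","ee_rot","width","force")})
t=arm.get_image("top");d=arm.get_image("side")
save("top0.png",t["frame"]);save("side0.png",d["frame"])
Z=dict(tunnel=0,tunnel_end=0,flap_rod=.08,sled=0,sled_seat=.02,sled_post=.072,backplate=0,plate_grip=.037,head_form=0,tube_stub=0,glue_jar=0,offcut=0)
for n,z in Z.items():
    for nm,p in(("top",t),("side",d)):
        for r in arm.place_of(n,p)[:3]:
            u=px(r["centre"]);print(n,nm,round(r["conf"],2),u.round(1),atz(p,u,z)[:2])
for p in(t,d):print(np.array(p["T"])[:3])
E
```

```text
{'clock': np.float64(0.0), 'position': array([0.172, 0.6  , 0.226]), 'ee_rot': array([-0.437, -3.111,  0.002]), 'width': np.float64(1.003), 'force': array([ 0.428, -0.133, -0.958])}
tunnel top 0.93 [185.1 167.6] [0.557 0.231]
tunnel top 0.32 [393.9 176.4] [ 0.542 -0.373]
tunnel side 0.68 [255.7 152. ] [0.559 0.243]
tunnel_end side 0.88 [237.4 123.2] [0.547 0.434]
tunnel_end side 0.58 [296.  144.9] [0.711 0.243]
tunnel_end side 0.47 [362.6 228.3] [ 0.752 -0.198]
flap_rod top 0.9 [176.2 163.5] [0.547 0.24 ]
flap_rod side 0.92 [255.8 139.9] [0.547 0.206]
sled top 0.77 [235.1 161.1] [0.579 0.087]
sled top 0.71 [115.8 306.3] [0.172 0.395]
sled side 0.87 [274.8 180.6] [0.573 0.078]
sled side 0.58 [137.2 147.2] [0.164 0.386]
sled_seat top 0.84 [234.8 156.1] [0.588 0.088]
sled_seat side 0.97 [275.2 175.7] [0.574 0.079]
sled_seat side 0.89 [135.  140.9] [0.161 0.398]
sled_post top 0.61 [157.2 270.1] [0.269 0.275]
sled_post top 0.57 [289.6 148. ] [ 0.599 -0.063]
sled_post side 0.89 [301.3 192.7] [ 0.6   -0.074]
sled_post side 0.62 [167.  142.5] [0.262 0.284]
backplate top 0.79 [393.3 179.7] [ 
[... 463 characters left out ...]
be_stub top 0.85 [387.9 132.8] [ 0.674 -0.362]
tube_stub side 0.73 [364.1 281. ] [ 0.668 -0.375]
tube_stub side 0.44 [275.5 178. ] [0.58 0.09]
glue_jar top 0.7 [326.7 106.7] [ 0.752 -0.182]
glue_jar top 0.54 [290.3 146. ] [ 0.628 -0.073]
glue_jar top 0.27 [179.3 162.9] [0.571 0.248]
glue_jar side 0.57 [359.9 229.5] [ 0.742 -0.2  ]
offcut top 0.58 [182.9 122.5] [0.693 0.243]
offcut top 0.57 [392.7 178. ] [ 0.537 -0.369]
offcut side 0.56 [294.1 148.4] [0.696 0.225]
offcut side 0.48 [274.1 177.8] [0.576 0.092]
[[ 0.013 -0.983  0.183  0.288]
 [-1.    -0.016 -0.019  0.043]
 [ 0.022 -0.183 -0.983  1.043]]
[[ 0.955 -0.183  0.232  0.142]
 [-0.295 -0.631  0.717 -1.033]
 [ 0.016 -0.754 -0.657  1.017]]
```

```bash
python3 - <<'E'
import cv2
a=cv2.imread("pics/top0.png");b=cv2.imread("pics/side0.png")
cv2.imwrite("pics/top0c.png",cv2.resize(a[80:335,90:430],None,fx=2.35,fy=2.35,interpolation=2))
cv2.imwrite("pics/side0c.png",cv2.resize(b[90:320,110:400],None,fx=2.6,fy=2.6,interpolation=2))
E
```

```text
(no output)
```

View pics/top0c.png

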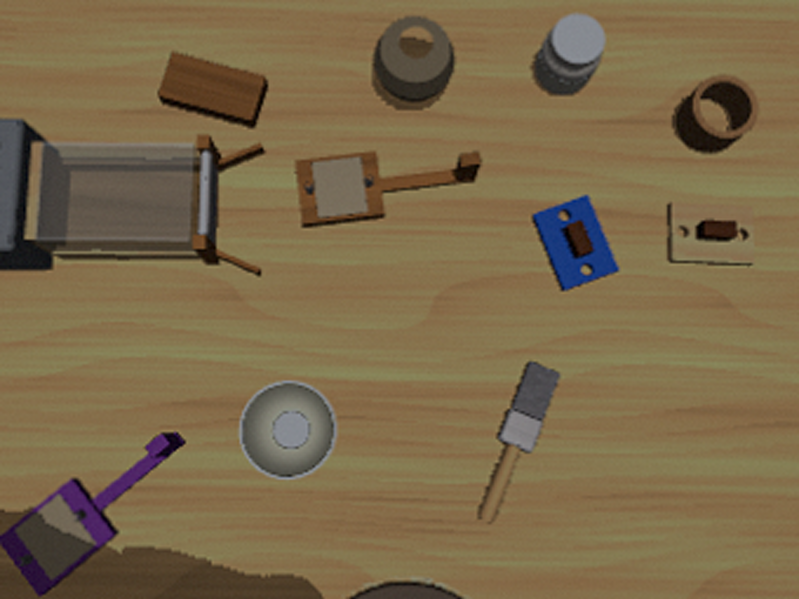

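View pics/side0c.png

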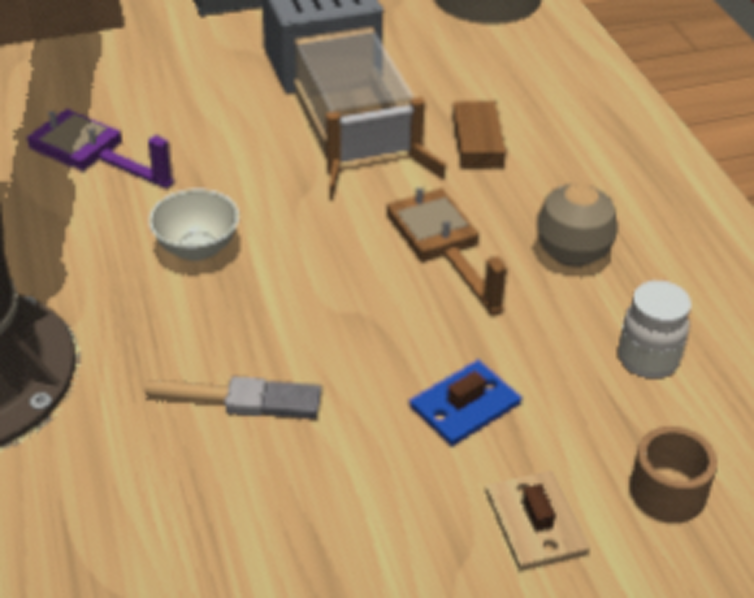

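The plain plywood backplate is at top px (394,178), with the blue look-alike at (336,182). The brown sled is at (235,160), with the purple look-alike at (116,306). The tunnel gate is at (178,164). I choose the plain plate and the brown sled, and next I'll fit their silhouettes and check in one overlay crop.

```bash
cat > fit.py <<'E'
from h import *
from scipy.optimize import minimize
def box(x0,x1,y0,y1,z0,z1): return np.array([[x,y,z] for x in(x0,x1) for y in(y0,y1) for z in(z0,z1)])
MOD={"sled":[box(-.05,.05,-.04,.04,0,.02),box(-.168,-.05,-.008,.008,0,.01),box(-.167,-.143,-.008,.008,0,.072)]+[box(x-.004,x+.004,-.004,.004,.02,.045) for x in(.036,-.036)],
"backplate":[box(-.05,.05,-.036,.036,0,.012),box(-.02,.02,-.01,.01,.012,.037)]}
K=4
def render(p,boxes,q,z=0):
    m=np.zeros((384*K//2,512*K//2),np.uint8);m=np.zeros((384*K,512*K),np.uint8)
    c,s=np.cos(q[2]),np.sin(q[2])
    for b in boxes:
        X=np.c_[q[0]+c*b[:,0]-s*b[:,1],q[1]+s*b[:,0]+c*b[:,1],b[:,2]+z]
        u=(proj(p,X)+.5)*K-.5
        cv2.fillConvexPoly(m,cv2.convexHull(np.round(u*16).astype(np.int32)),1,shift=4)
    return cv2.resize(m.astype(np.float32),(512,384),interpolation=cv2.INTER_AREA)
def fit(label,pics,q0,z=0):
    masks=[]
    for p in pics:
        g=proj(p,[[q0[0],q0[1],z+.01]])[0]
        rs=[r for r in arm.trace(label,p)]
        r=min(rs,key=lambda r:np.linalg.norm(px(r["centre"])-g)) if rs else None
        if r is not None and np.linalg.norm(px(r["centre"])-g)<30: masks.append((p,r["region"].astype(np.float32)))
    def cost(q,ms=masks):
        c=0
        for p,m in ms:
            r=render(p,MOD[label],q,z);c+=1-np.minimum(r,m).sum()/np.maximum(r,m).sum()
        return c
    out=[]
    for ms in [masks]+[[m] for m in masks]:
        r=minimize(cost,q0,args=(ms,),method="Nelder-Mead",options=dict(initial_simplex=np.array(q0)+np.array([[0,0,0],[.008,0,0],[0,.008,0],[0,0,.08]]),xatol=1e-4,fatol=1e-4))
        out.append((r.x,r.fun))
    return out,masks
E
python3 - <<'E'
from fit import *
np.set_printoptions(precision=4,suppress=True)
t=arm.get_image("top");d=arm.get_image("side")
qs={}
for l,q0 in(("sled",[.578,.083,1.65]),("backplate",[.53,-.367,1.5])):
    o,m=fit(l,[t,d],q0)
    for x,f in o:print(l,x,round(f,3))
    qs[l]=o[0][0]
    for p in(t,d):
        cs=cv2.findContours((render(p,MOD[l],o[0][0])>.5).astype(np.uint8),0,1)[0]
for p,n in((t,"t"),(d,"d")):
    for l,lab in(("plate_grip","backplate"),("sled_seat","sled"),("sled_post","sled")):
        off={"plate_grip":(0,.037),"sled_seat":(0,.02),"sled_post":(-.155,.072)}[l]
        q=qs[lab];P=[q[0]+off[0]*np.cos(q[2]),q[1]+off[0]*np.sin(q[2]),off[1]]
        print(n,l,[px(r["centre"]).round(1) for r in arm.place_of(l,p)],"model",proj(p,[P])[0].round(1))
def crop(p,c,w,f,draw):
    x0,y0=int(c[0]-w),int(c[1]-w*.75);im=cv2.resize(p["frame"][y0:y0+int(1.5*w),x0:x0+2*w],None,fx=f,fy=f,interpolation=cv2.INTER_CUBIC)
    for l in draw:
        q=qs[l];c_,s_=np.cos(q[2]),np.sin(q[2])
        for b in MOD[l]:
            X=np.c_[q[0]+c_*b[:,0]-s_*b[:,1],q[1]+s_*b[:,0]+c_*b[:,1],b[:,2]]
            u=(proj(p,X)-[x0,y0]+.5)*f
            cv2.polylines(im,[cv2.convexHull(u.astype(np.int32))],True,(255,0,255),1)
    return im
a=np.vstack([np.hstack([crop(t,(394,178),28,7,["backplate"]),crop(d,(316,288),28,7,["backplate"])]),np.hstack([crop(t,(255,158),56,3.5,["sled"]),crop(t,(175,165),40,4.9,[])[:294,:392]])])
save("chk.png",a)
save("gate.png",np.hstack([crop(t,(170,165),40,5,[]),crop(d,(258,140),40,5,[])]))
E
```

```text
sled [0.5786 0.0904 1.7151] 0.174
sled [0.5787 0.0905 1.7162] 0.051
sled [0.5784 0.09   1.712 ] 0.12
backplate [ 0.5315 -0.3661  1.5479] 0.161
backplate [ 0.5315 -0.3657  1.5444] 0.107
backplate [ 0.5314 -0.3659  1.544 ] 0.051
t plate_grip [array([337.2, 181.5])] model [396.9 176.8]
t sled_seat [array([232.6, 157.1]), array([114.2, 309.4])] model [233.8 159.4]
t sled_post [array([289.4, 146.9]), array([160.6, 269.3])] model [289.6 147.2]
d plate_grip [array([288.9, 234.9]), array([316.9, 283.7])] model [316.8 281.9]
d sled_seat [array([277.4, 177.8]), array([133.4, 139.7]), array([317.9, 289.1])] model [275.4 173.3]
d sled_post [array([168.9, 143.2])] model [300.2 190.3]
```

View pics/chk.png

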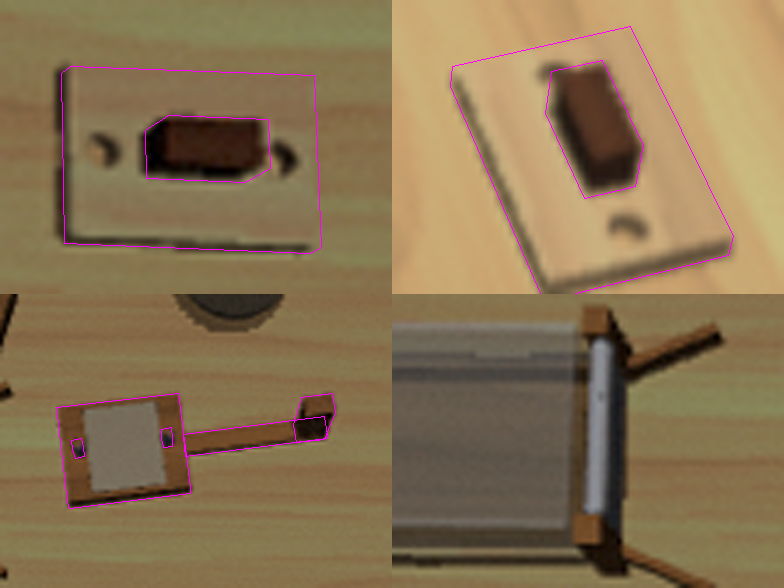

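View pics/gate.png

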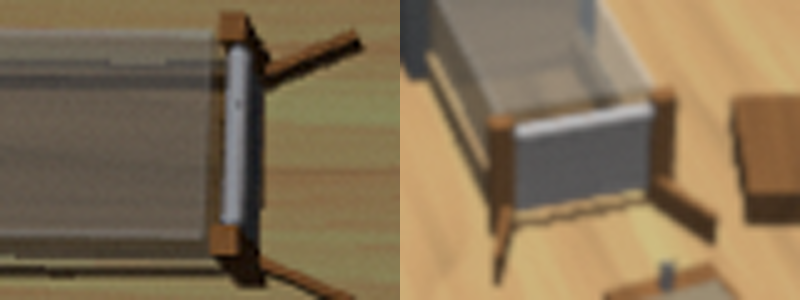

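```bash
python3 - <<'E'
from h import *
np.set_printoptions(precision=4,suppress=True)
t=arm.get_image("top");d=arm.get_image("side")
def f(u,o): return np.array(u)/5+o-.5
for n,p,o,a,b,z in [("post tops t",t,(130,135),(233,25),(224,240),.092),("rod ends t",t,(130,135),(237,45),(231,225),.083),("cheek ends t",t,(130,135),(359,38),(350,297),.025),
 ("post tops s",d,(218,110),(264,95),(101,120),.092),("rod ends s",d,(218,110),(251,107),(114,132),.08),("flap low s",d,(218,110),(253,190),(113,208),.016)]:
    A,B=atz(p,f(a,o),z),atz(p,f(b,o),z);v=A-B
    print(n,A[:2],B[:2],"mid",(A+B)[:2]/2,"len",np.linalg.norm(v),"yaw",np.arctan2(v[1],v[0])+np.pi/2)
for i in range(4):
  t=arm.get_image("top");d=arm.get_image("side")
  for l,z in(("tunnel",0),("flap_rod",.08),("tunnel_end",0),("flap_edge",.016)):
    print(l,[ (n,round(r["conf"],2),atz(p,px(r["centre"]),z)[:2]) for n,p in(("t",t),("s",d)) for r in arm.place_of(l,p)[:1]])
# tunnel walls: fit by trace hull
for n,p in(("t",t),("s",d)):
    r=arm.trace("tunnel",p)
    if r: m=r[0]["region"].astype(np.uint8);print(n,cv2.boundingRect(m),m.sum())
s=arm.observe();print(s["clock"],s["position"],s["ee_rot"]);print(R.from_rotvec(s["ee_rot"]).as_matrix())
E
```

```text
post tops t [0.6097 0.2413] [0.4928 0.24  ] mid [0.5513 0.2407] len 0.11690169619643286 yaw 1.5820071815968644
rod ends t [0.6016 0.2405] [0.5029 0.2387] mid [0.5523 0.2396] len 0.09875574643988297 yaw 1.589678433989545
cheek ends t [0.6262 0.1837] [0.4762 0.1828] mid [0.5512 0.1832] len 0.15006513311672143 yaw 1.5768452477635517
post tops s [0.6086 0.2395] [0.4942 0.2413] mid [0.5514 0.2404] len 0.11439934846915636 yaw 1.5547715758265754
rod ends s [0.6015 0.2447] [0.5034 0.2419] mid [0.5525 0.2433] len 0.09810230227375889 yaw 1.5989268520476112
flap low s [0.6021 0.2354] [0.5026 0.2422] mid [0.5524 0.2388] len 0.09977059451816847 yaw 1.5021473317363643
tunnel [('t', 0.98, array([0.5429, 0.241 ])), ('s', 0.63, array([0.5504, 0.2374]))]
flap_rod [('t', 0.82, array([0.546 , 0.2308]))]
tunnel_end [('s', 0.64, array([0.5476, 0.4375]))]
flap_edge [('t', 0.63, array([0.5444, 0.2329])), ('s', 0.64, array([0.5562, 0.2323]))]
tunnel [('t', 0.6, array([0.5441, 0.241 ])), ('s', 0.92, array([0.5556, 0.2442]))]
flap_rod [('t', 0.7, array([ 0.5961, -0.0604])), ('s', 0.65, array([0.5474, 0.2374]))
[... 234 characters left out ...]
's', 0.62, array([0.5523, 0.2371]))]
tunnel_end [('s', 0.65, array([0.5431, 0.4151]))]
flap_edge [('t', 0.75, array([0.5461, 0.2336])), ('s', 0.83, array([0.5523, 0.2501]))]
tunnel [('t', 0.73, array([0.5427, 0.237 ])), ('s', 0.96, array([0.5637, 0.2366]))]
flap_rod [('t', 0.76, array([0.5516, 0.2399])), ('s', 0.69, array([0.5499, 0.216 ]))]
tunnel_end [('t', 0.52, array([0.5762, 0.2541])), ('s', 0.62, array([0.5441, 0.4336]))]
flap_edge [('t', 0.8, array([0.545 , 0.2312])), ('s', 0.71, array([0.5632, 0.2398]))]
t (43, 129, 159, 68) 7789
s (210, 78, 71, 87) 3141
4.1 [0.172  0.6009 0.2267] [0.4365 3.1111 0.0001]
[[-0.9614  0.2752  0.0001]
 [ 0.2752  0.9614  0.    ]
 [-0.0001  0.     -1.    ]]
```

>>> carry_out:
  claw: [5, 5, 5, 5, 5, 5, 5, 5, 5, 5, 5, 5, 5, 5, 5, 5, 5, 5, 5]
  delta_pos:
    - [0, 0, 0]
    - [0, 0, 0]
    - [0, 0, 0]
    - [0, 0, 0]
    - [0, 0, 0]
    - [0, 0, 0]
    - [0, 0, 0]
    - [0, 0, 0]
    - [0, 0, 0]
    - [-4, 3, 0]
    - [-4, 3, 0]
    - [-4, 3, 0]
    - [-4, 3, 0]
    - [-4, 3, 0]
    - [-4, 3, 0]
    - [-4, 3, 0]
    - [-4, 3, 0]
    - [-4, 3, 0]
    - [-4, 3, 0]
  angular:
    - [0, 0, 0.146]
    - [0, 0, 0.146]
    - [0, 0, 0.146]
    - [0, 0, 0.146]
    - [0, 0, 0.146]
    - [0, 0, 0.146]
    - [0, 0, 0.146]
    - [0, 0, 0.146]
    - [0, 0, 0.149]
    - [0, 0, 0]
    - [0, 0, 0]
    - [0, 0, 0]
    - [0, 0, 0]
    - [0, 0, 0]
    - [0, 0, 0]
    - [0, 0, 0]
    - [0, 0, 0]
    - [0, 0, 0]
    - [0, 0, 0]
  force: 25

```text
clock: 6.0
position: [0.4628, 0.1918, 0.2271]
ee_rot: [-2.249, -2.194, -0.002]
force: [1.0, -0.0, 0.4]
width: 0.545
gripper_force: 0.0
```

>>> carry_out:
  claw: [5, 5, 5, 5, 5, 5, 5, 5, 5, 5, 5, 5, 5, 5, 5]
  delta_pos:
    - [-3.97, 0.59, 0.9]
    - [-3.97, 0.59, 0.9]
    - [-3.97, 0.59, 0.9]
    - [-3.97, 0.59, 0.9]
    - [-3.97, 0.59, 0.9]
    - [-3.97, 0.59, 0.9]
    - [-3.97, 0.59, 0.9]
    - [-3.97, 0.59, 0.9]
    - [-3.97, 0.59, 0.9]
    - [-3.97, 0.59, 0.9]
    - [-3.97, 0.59, 0.9]
    - [-3.97, 0.59, 0.9]
    - [-3.97, 0.59, 0.9]
    - [-3.97, 0.59, 0.9]
    - [0, 0, 0]
  angular:
    - [0, 0, 0]
    - [0, 0, 0]
    - [0, 0, 0]
    - [0, 0, 0]
    - [0, 0, 0]
    - [0, 0, 0]
    - [0, 0, 0]
    - [0, 0, 0]
    - [0, 0, 0]
    - [0, 0, 0]
    - [0, 0, 0]
    - [0, 0, 0]
    - [0, 0, 0]
    - [0, 0, 0]
    - [0, 0, 0]

```text
clock: 7.5
position: [0.5286, -0.3709, 0.0999]
ee_rot: [2.255, 2.185, -0.006]
force: [-0.8, -0.6, -0.1]
width: 0.549
gripper_force: 0.0
```

```bash
python3 - <<'E'
from h import *
d=arm.get_image("side");s=arm.observe();P=s["position"]
c=proj(d,[P])[0];print(P,s["ee_rot"],c,s["joints"])
x0,y0=int(c[0]-50),int(c[1]-40);save("over.png",cv2.resize(d["frame"][y0:y0+90,x0:x0+110],None,fx=6,fy=6,interpolation=2))
E
```

```text
[ 0.52921771 -0.36761764  0.10003619] [ 2.25366053  2.18838416 -0.00303304] [318.8806104  266.75831963] [ 0.16474669  0.63526073  0.55713951  1.69277908 -0.39978912  0.92957827
  0.84775344]
```

View pics/over.png

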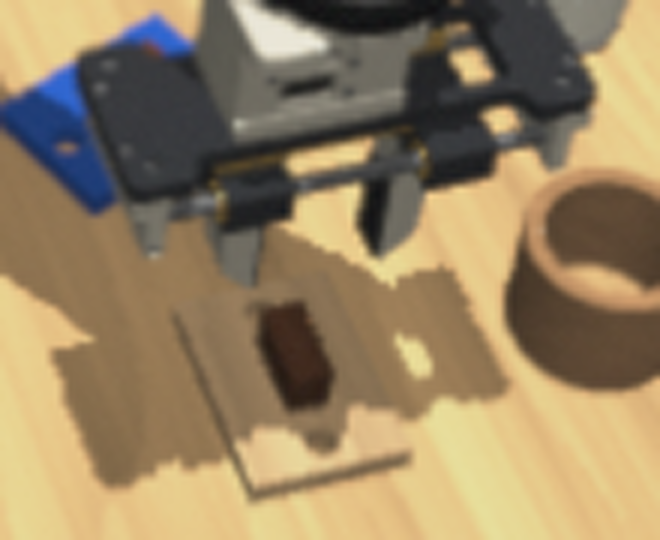

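The gripper is over the plain plywood plate, with the fingers straddling the dark grip and the blue plate and tube clear of it. I descend and pinch.

>>> carry_out:
  claw: [5, 5, 5, 5, 5, 3, 1.5, 1.5, 1.5, 1.5, 1.5]
  delta_pos:
    - [0.1, 0.2, 2.5]
    - [0, 0, 2.5]
    - [0, 0, 2]
    - [0, 0, 1.35]
    - [0, 0, 0]
    - [0, 0, 0]
    - [0, 0, 0]
    - [0, 0, 0]
    - [0, 0, 0]
    - [0, 0, 0]
    - [0, 0, 0]
  angular:
    - [0, 0, 0]
    - [0, 0, 0]
    - [0, 0, 0]
    - [0, 0, 0]
    - [0, 0, 0]
    - [0, 0, 0]
    - [0, 0, 0]
    - [0, 0, 0]
    - [0, 0, 0]
    - [0, 0, 0]
    - [0, 0, 0]
  force: 25

```text
clock: 8.65
position: [0.5329, -0.3634, 0.0179]
ee_rot: [2.248, 2.193, 0.001]
force: [-0.7, 1.2, 5.7]
width: 0.219
gripper_force: 25.0
```

>>> carry_out:
  claw: [1.5, 1.5, 1.5, 1.5, 1.5, 1.5, 1.5, 1.5, 1.5, 1.5, 1.5, 1.5, 1.5, 1.5, 1.5, 1.5, 1.5, 1.5, 1.5]
  delta_pos:
    - [0, 0, -1]
    - [0, 0, -3]
    - [0, 0, -4]
    - [0, 0, -4]
    - [2.8, 0.2, 0]
    - [4.3, 0.34, 0]
    - [4.3, 0.34, 0]
    - [4.3, 0.34, 0]
    - [4.3, 0.34, 0]
    - [4.3, 0.34, 0]
    - [4.3, 0.34, 0]
    - [4.3, 0.34, 0]
    - [4.3, 0.34, 0]
    - [4.3, 0.34, 0]
    - [2.8, 0.2, 0]
    - [1.5, 0.1, 0]
    - [0, 0, 0]
    - [0, 0, 0]
    - [0, 0, 0]
  angular:
    - [0, 0, 0]
    - [0, 0, 0]
    - [0, 0, 0]
    - [0, 0, 0]
    - [0, 0, 0]
    - [0, 0, 0]
    - [0, 0, 0]
    - [0, 0, 0]
    - [0, 0, 0]
    - [0, 0, 0]
    - [0, 0, 0]
    - [0, 0, 0]
    - [0, 0, 0]
    - [0, 0, 0]
    - [0, 0, 0]
    - [0, 0, 0]
    - [0, 0, -0.085]
    - [0, 0, -0.085]
    - [0, 0, 0]

```text
clock: 10.55
position: [0.5796, 0.0923, 0.1375]
ee_rot: [2.055, 2.376, -0.001]
force: [-0.2, 0.7, -1.5]
width: 0.216
gripper_force: 25.0
```

```bash
python3 - <<'E'
from fit import *
t=arm.get_image("top");d=arm.get_image("side")
s=[arm.observe()];P=s[0]["position"];print(P,s[0]["ee_rot"],s[0]["clock"])
rv=R.from_rotvec(s[0]["ee_rot"]).as_matrix();yaw=np.arctan2(rv[1,0],rv[0,0]);print("yaw",yaw)
z=P[2]-.0165
for p in(t,d):
    rs=arm.trace("backplate",p);print([(round(r["conf"],2),px(r["centre"]).round(1),int(r["region"].sum())) for r in rs],proj(p,[[P[0],P[1],z]]))
np.save("/tmp/td.npy",np.array([t,d],dtype=object),allow_pickle=True)
im=[]
for p in(t,d):
    c=proj(p,[[P[0],P[1],z]])[0].astype(int);x0,y0=c[0]-33,c[1]-45
    a=cv2.resize(p["frame"][y0:y0+90,x0:x0+66],None,fx=6,fy=6,interpolation=2)
    for b in MOD["backplate"]:
        X=np.c_[P[0]+np.cos(yaw)*b[:,0]-np.sin(yaw)*b[:,1],P[1]+np.sin(yaw)*b[:,0]+np.cos(yaw)*b[:,1],b[:,2]+z]
        for i in range(8):
            for j in range(i):
                if bin(i^j).count("1")==1: cv2.line(a,*[tuple(int(v) for v in ((u-[x0,y0]+.5)*6)) for u in proj(p,X[[i,j]])],(255,0,255),1)
    im.append(a)
save("held.png",np.hstack(im))
E
```

```text
[0.57960955 0.09250078 0.13744093] [ 2.05953850e+00  2.37214141e+00 -2.10215900e-04] 10.65
yaw 1.711639526317486
[(0.71, array([331.3, 185.5]), 897), (0.5, array([252.2, 151.5]), 138)] [[231.41841523 148.16993688]]
[(0.77, array([288.2, 242.6]), 801), (0.69, array([278.5, 148.2]), 472)] [[276.90175612 147.97430545]]
```

View pics/held.png

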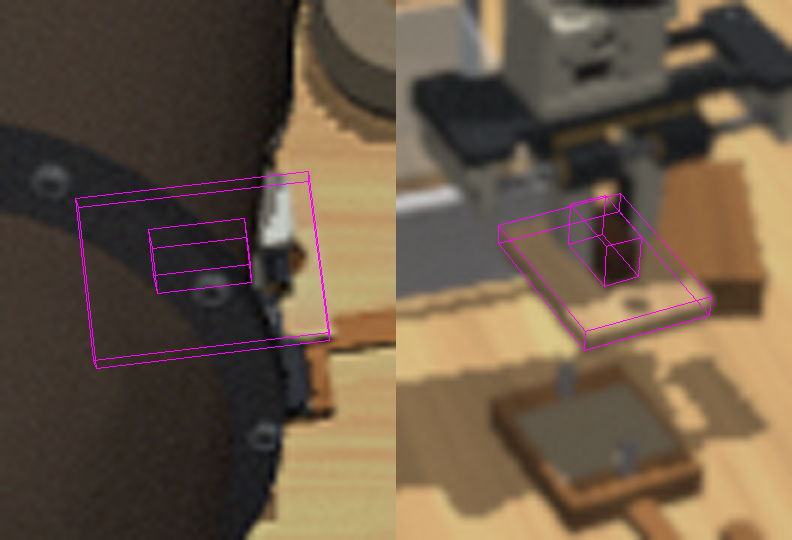

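The plate is held level, and the model overlay matches its edges to about 1 mm. I'll fit plate and sled in the same side picture to get the relative offset.

```bash
python3 - <<'E'
from fit import *
np.set_printoptions(precision=4,suppress=True)
d=arm.get_image("side");s=arm.observe();P=s["position"]
M=R.from_rotvec(s["ee_rot"]).as_matrix();yaw=np.arctan2(M[1,0],M[0,0])
print(P,yaw,M[:,2])
o,m=fit("backplate",[d],[P[0],P[1],yaw],P[2]-.0165);print("plate",o[0])
# sled: use only unoccluded - fit too
o2,m=fit("sled",[d],[.5786,.0904,1.715]);print("sled",o2[0])
E
```

```text
[0.5796 0.0931 0.1373] 1.7133578529658375 [ 0.     -0.0001 -1.    ]
plate (array([0.5785, 0.0905, 1.6959]), np.float64(0.16861414909362793))
sled (array([0.5778, 0.0905, 1.7213]), np.float64(0.09306293725967407))
```

>>> carry_out:
  claw: [1.5, 1.5, 1.5, 1.5, 1.5, 1.5, 1.5, 1.5, 1.5]
  delta_pos:
    - [-0.08, -0.1, 1.5]
    - [0, 0, 2.2]
    - [0, 0, 2]
    - [0, 0, 1.2]
    - [0, 0, 0.4]
    - [0, 0, 0.2]
    - [0, 0, 0.2]
    - [0, 0, 0.1]
    - [0, 0, 0]
  angular:
    - [0, 0, 0]
    - [0, 0, 0]
    - [0, 0, 0]
    - [0, 0, 0]
    - [0, 0, 0]
    - [0, 0, 0]
    - [0, 0, 0]
    - [0, 0, 0]
    - [0, 0, 0]

```text
clock: 11.8
position: [0.5791, 0.0928, 0.0597]
ee_rot: [2.055, 2.376, 0.001]
force: [0.1, 0.1, -1.3]
width: 0.214
gripper_force: 25.0
```

```bash
python3 - <<'E'
from fit import *
d=arm.get_image("side")
for i in range(1):
    s=arm.observe();print(s["position"],s["force"],s["ft_torque"],s["gripper_force"])
P=s["position"];c=proj(d,[[P[0],P[1],.04]])[0].astype(int);x0,y0=c[0]-40,c[1]-30
save("pins.png",cv2.resize(d["frame"][y0:y0+60,x0:x0+80],None,fx=10,fy=10,interpolation=2))
E
```

```text
[0.57903344 0.09282876 0.05964628] [ 0.13218233 -0.3556859  -1.73482632] [-0.07841278  0.11479442 -0.01413796] 24.999415576457977
```

View pics/pins.png

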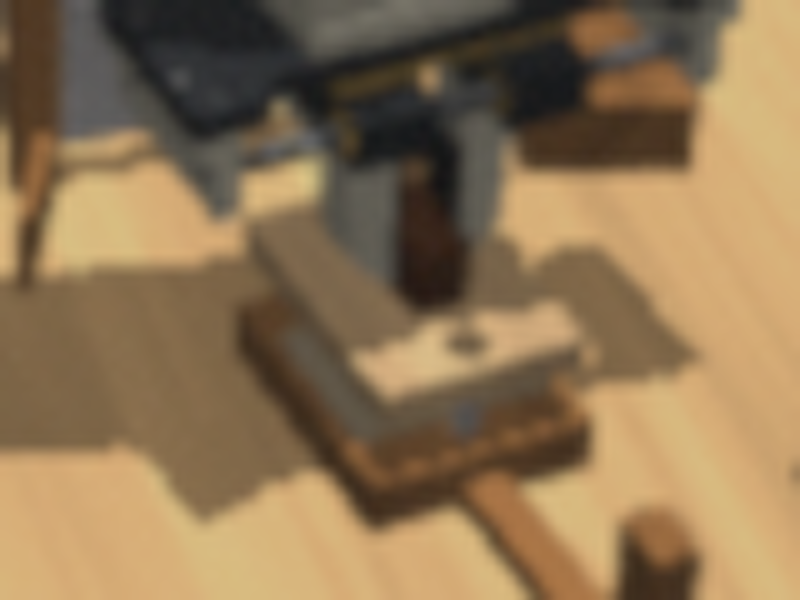

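The pin (470,415) sits right under the rear hole (470,345), and the force shows only the plate's weight. I go on lowering in small steps.

>>> carry_out:
  claw: [1.5, 1.5, 1.5, 1.5, 1.5]
  delta_pos:
    - [0, 0, 0.15]
    - [0, 0, 0.15]
    - [0, 0, 0.15]
    - [0, 0, 0.15]
    - [0, 0, 0.1]
  angular:
    - [0, 0, 0]
    - [0, 0, 0]
    - [0, 0, 0]
    - [0, 0, 0]
    - [0, 0, 0]

```text
clock: 12.35
position: [0.5789, 0.0926, 0.0521]
ee_rot: [2.055, 2.376, 0.0]
force: [0.8, -0.5, -1.4]
width: 0.212
gripper_force: 25.0
```

>>> carry_out:
  claw: [1.5, 1.5, 1.5, 1.5, 1.5, 1.5]
  delta_pos:
    - [0, 0, 0.3]
    - [0, 0, 0.3]
    - [0, 0, 0.3]
    - [0, 0, 0.2]
    - [0, 0, 0.1]
    - [0, 0, 0.1]
  angular:
    - [0, 0, 0]
    - [0, 0, 0]
    - [0, 0, 0]
    - [0, 0, 0]
    - [0, 0, 0]
    - [0, 0, 0]

```text
clock: 12.95
position: [0.5788, 0.0927, 0.0392]
ee_rot: [2.055, 2.376, 0.0]
force: [0.6, -1.4, -0.2]
width: 0.219
gripper_force: 25.0
```

>>> carry_out:
  claw: [1.5, 1.5]
  delta_pos:
    - [0, 0, 0.1]
    - [0, 0, 0]
  angular:
    - [0, 0, 0]
    - [0, 0, 0]

```text
clock: 13.15
position: [0.5788, 0.0928, 0.0382]
ee_rot: [2.055, 2.376, 0.0]
force: [0.4, -1.0, -2.9]
width: 0.215
gripper_force: 25.0
```

>>> carry_out:
  claw: [1.5, 1.5]
  delta_pos:
    - [0, 0, 0.1]
    - [0, 0, 0]
  angular:
    - [0, 0, 0]
    - [0, 0, 0]

```text
clock: 13.35
position: [0.5788, 0.0928, 0.0378]
ee_rot: [-2.055, -2.376, -0.001]
force: [-2.2, -0.9, 6.1]
width: 0.215
gripper_force: 25.0
```

>>> carry_out:
  claw: [3, 5, 5, 5, 5, 5, 5, 5, 5, 5, 5, 5]
  delta_pos:
    - [0, 0, 0]
    - [0, 0, 0]
    - [0, 0, 0]
    - [0, 0, -1.5]
    - [0, 0, -3]
    - [0, 0, -3.5]
    - [0, 0, -3]
    - [-3.6, 0, 0]
    - [-4, 0, 0]
    - [-4, 0, 0]
    - [-4, 0, 0]
    - [0, 0, 0]
  angular:
    - [0, 0, 0]
    - [0, 0, 0]
    - [0, 0, 0]
    - [0, 0, 0]
    - [0, 0, 0]
    - [0, 0, 0]
    - [0, 0, 0]
    - [0, 0, 0]
    - [0, 0, 0]
    - [0, 0, 0]
    - [0, 0, 0]
    - [0, 0, 0]

```text
clock: 14.55
position: [0.6014, -0.0695, 0.149]
ee_rot: [2.062, 2.364, -0.002]
force: [0.2, -0.5, -0.1]
width: 0.545
gripper_force: 0.0
```

```bash
python3 - <<'E'
from fit import *
np.set_printoptions(precision=4,suppress=True)
d=arm.get_image("side");s=arm.observe();print(s["position"],s["ee_rot"],s["clock"])
o,_=fit("backplate",[d],[.5786,.0904,1.715],.02);print("plate seated",o[0])
o,_=fit("backplate",[d],[.5786,.0904,1.715],.03);print("plate 10mm up",o[0])
P=[.5786,.0904,.03];c=proj(d,[P])[0].astype(int);x0,y0=c[0]-35,c[1]-35
save("seat.png",cv2.resize(d["frame"][y0:y0+75,x0:x0+100],None,fx=8,fy=8,interpolation=2))
E
```

```text
[ 0.6013 -0.0657  0.1486] [ 2.0605  2.3688 -0.0006] 14.6
plate seated (array([0.5776, 0.093 , 1.7424]), np.float64(0.1308162808418274))
plate 10mm up (array([0.5737, 0.0825, 1.7155]), np.float64(0.14459198713302612))
```

View pics/seat.png

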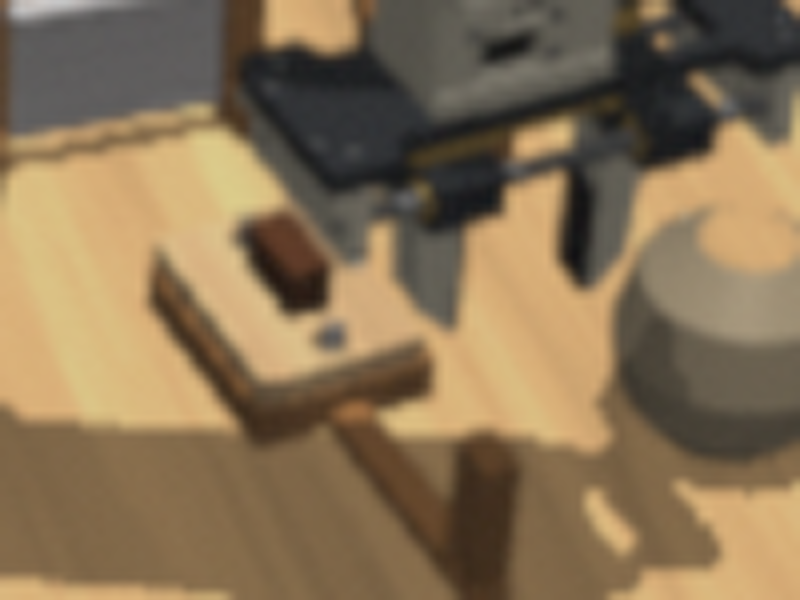

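Seated: the plate lies flush on the board, with the rear pin standing out of its hole at crop (330,335). Before descending on the post I check how low the gripper's outer prongs hang, since the head form is near.

```bash
python3 - <<'E'
from h import *
np.set_printoptions(precision=4,suppress=True)
from cell import arm
d=arm.get_image("side")
for uv in((293.8,267.7),(360.5,253.5)):
    o,v=ray(d,uv);s=(-.3676-o[1])/v[1];print(o+s*v)  # meet plane y=tcp y
t=arm.get_image("top")
for p in(t,d):
    r=[r for r in arm.trace("head_form",p)][:1]
    if r: m=r[0]["region"].astype(np.uint8);print(cv2.boundingRect(m))
# head form model: predicted box for centre guess
for p in(t,d):
    for c in((.737,-.005),(.735,-.018)):
        a=np.linspace(0,6.28,40);X=np.vstack([np.c_[c[0]+r*np.cos(a),c[1]+r*np.sin(a),z*np.ones(40)] for r,z in((.05,.045),(.035,.08),(.035,.01),(.02,.092))])
        u=proj(p,X);print(c,u.min(0),u.max(0)-u.min(0))
print(arm.observe()["clock"])
E
```

```text
[ 0.462  -0.3676  0.1202]
[ 0.6404 -0.3676  0.1122]
(249, 87, 20, 24)
(316, 161, 32, 32)
(0.737, -0.005) [250.6428  86.7773] [34.9532 33.7684]
(0.735, -0.018) [255.1878  87.5491] [34.9507 33.7564]
(0.737, -0.005) [317.0948 161.3401] [31.644 31.225]
(0.735, -0.018) [318.1141 163.9444] [31.8496 31.4056]
14.9
```

The prongs sit about 66 mm above the tips, so they clear the 92 mm head form with the TCP at 42 mm. I descend onto the post and grip.

>>> carry_out:
  claw: [5, 5, 5, 5, 5, 3, 1, 1, 1, 1, 1]
  delta_pos:
    - [0.2, 0, 2.5]
    - [0, 0, 3]
    - [0, 0, 3]
    - [0, 0, 2.1]
    - [0, 0, 0]
    - [0, 0, 0]
    - [0, 0, 0]
    - [0, 0, 0]
    - [0, 0, 0]
    - [0, 0, 0]
    - [0, 0, 0]
  angular:
    - [0, 0, 0]
    - [0, 0, 0]
    - [0, 0, 0]
    - [0, 0, 0]
    - [0, 0, 0]
    - [0, 0, 0]
    - [0, 0, 0]
    - [0, 0, 0]
    - [0, 0, 0]
    - [0, 0, 0]
    - [0, 0, 0]
  force: 30

```text
clock: 16.0
position: [0.6014, -0.0596, 0.0419]
ee_rot: [2.054, 2.376, 0.001]
force: [-0.4, 1.2, 6.8]
width: 0.172
gripper_force: 30.0
```

```bash
python3 - <<'E'
from fit import *
np.set_printoptions(precision=4,suppress=True)
d=arm.get_image("side");s=arm.observe();print(s["position"],s["ee_rot"],s["width"],s["force"])
M=R.from_rotvec(s["ee_rot"]).as_matrix();print("yaw",np.arctan2(M[1,0],M[0,0]))
MOD["sled"]=MOD["sled"][:3]+[b+[0,0,.02] for b in MOD["backplate"]]
o,_=fit("sled",[d],[.5786,.0904,1.715]);print("sled+plate",o[0])
o,_=fit("backplate",[d],[.5786,.0904,1.715],.02);print("plate",o[0])
E
```

```text
[ 0.6014 -0.0596  0.0419] [2.0545 2.376  0.0013] 0.17525603727873118 [-0.3684  0.1734  6.137 ]
yaw 1.7156876840867292
sled+plate (array([0.5786, 0.0904, 1.715 ]), np.float64(0.0))
plate (array([0.5771, 0.1361, 1.2063]), np.float64(0.6633739471435547))
```

>>> carry_out:
  claw: [1, 1, 1, 1, 1, 1, 1, 1, 1, 1, 1, 1, 1, 1, 1, 1, 1, 1]
  delta_pos:
    - [0, 0, -0.05]
    - [0, 0, 0]
    - [0, -0.3, 0]
    - [0, -0.3, 0]
    - [0, -0.3, 0]
    - [0, -0.3, 0]
    - [0, -0.3, 0]
    - [0, -0.3, 0]
    - [0, -0.3, 0]
    - [0, -0.3, 0]
    - [0, -0.3, 0]
    - [0, -0.3, 0]
    - [0, -0.3, 0]
    - [0, -0.3, 0]
    - [0, -0.4, 0]
    - [0, -0.4, 0]
    - [0, -0.3, 0]
    - [0, 0, 0]
  angular:
    - [0, 0, 0]
    - [0, 0, 0]
    - [0, 0, 0.009]
    - [0, 0, 0.009]
    - [0, 0, 0.009]
    - [0, 0, 0.009]
    - [0, 0, 0.009]
    - [0, 0, 0.009]
    - [0, 0, 0.009]
    - [0, 0, 0.009]
    - [0, 0, 0.009]
    - [0, 0, 0.009]
    - [0, 0, 0.009]
    - [0, 0, 0.009]
    - [0, 0, 0.009]
    - [0, 0, 0.009]
    - [0, 0, 0.009]
    - [0, 0, 0]
  force: 50

```text
clock: 17.95
position: [0.5536, -0.0634, 0.0418]
ee_rot: [-2.211, -2.231, 0.0]
force: [2.2, 0.2, 6.8]
width: 0.17
gripper_force: 50.1
```

```bash
python3 - <<'E'
from fit import *
np.set_printoptions(precision=4,suppress=True)
d=arm.get_image("side");s=arm.observe();P=s["position"];print(P,s["width"],s["force"],s["clock"])
M=R.from_rotvec(s["ee_rot"]).as_matrix();yaw=np.arctan2(M[1,0],M[0,0]);print("yaw",yaw)
q0=[P[0]+.155*np.cos(yaw),P[1]+.155*np.sin(yaw),yaw];print("expected",q0)
g=proj(d,[q0[:2]+[.03]])[0]
for l in("sled","backplate"):
    for r in arm.trace(l,d): print(l,round(r["conf"],2),px(r["centre"]).round(1),int(r["region"].sum()),g)
o,_=fit("backplate",[d],q0,.02);print("plate",o[0])
K=5;w=np.array([P[0],P[1]])
x0,y0=int(g[0]-60),int(g[1]-55);a=cv2.resize(d["frame"][y0:y0+100,x0:x0+133],None,fx=6,fy=6,interpolation=2)
for q,col in((q0,(255,0,255)),):
  for b in MOD["sled"][:1]+MOD["sled"][2:3]:
    X=np.c_[q[0]+np.cos(q[2])*b[:,0]-np.sin(q[2])*b[:,1],q[1]+np.sin(q[2])*b[:,0]+np.cos(q[2])*b[:,1],b[:,2]]
    cv2.polylines(a,[cv2.convexHull(((proj(d,X)-[x0,y0]+.5)*6).astype(np.int32))],True,col,1)
G=np.array([.5515,.24]);ux=np.array([np.cos(1.58),np.sin(1.58)]);uy=np.array([-ux[1],ux[0]])
L=[np.r_[G+ux*x+uy*y,0] for x,y in((-.1,0),(.18,0))]
cv2.line(a,*[tuple(int(v) for v in (u-[x0,y0]+.5)*6) for u in proj(d,L)],(0,255,0),1)
save("align.png",a)
E
```

```text
[ 0.5536 -0.0634  0.0418] 0.16908754763603365 [1.3948 0.3354 7.0457] 18.0
yaw 1.5800105204040962
expected [np.float64(0.5521896312558491), np.float64(0.09157051084509957), np.float64(1.5800105204040962)]
sled 0.87 [143.5 147.8] 823 [267.6619 172.1749]
sled 0.64 [281.8 205.3] 168 [267.6619 172.1749]
sled 0.16 [238.7 116.6] 3181 [267.6619 172.1749]
backplate 0.8 [291.3 245.8] 787 [267.6619 172.1749]
backplate 0.61 [261.6 162.8] 92 [267.6619 172.1749]
backplate 0.32 [280.9 205.2] 261 [267.6619 172.1749]
backplate 0.26 [255.5 138.5] 457 [267.6619 172.1749]
plate (array([0.5647, 0.1607, 1.1813]), np.float64(0.8072036504745483))
```

View pics/align.png

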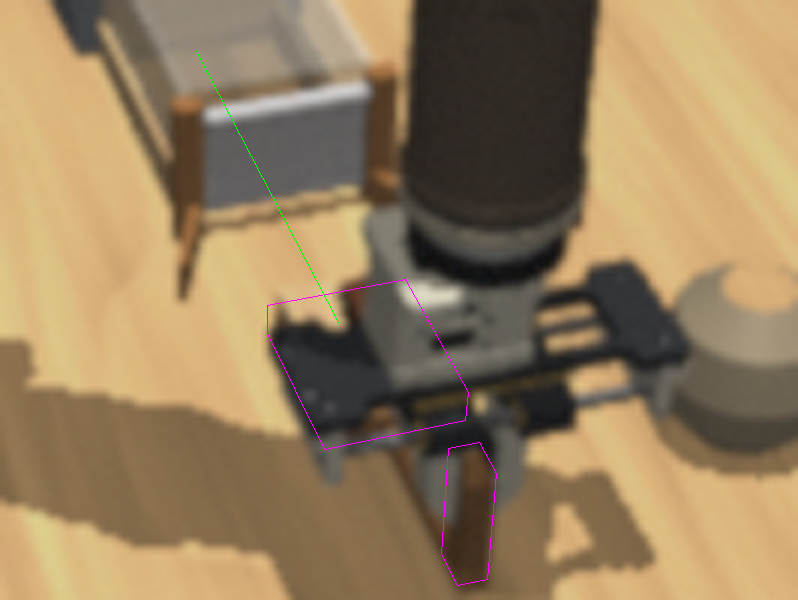

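```bash
python3 - <<'E'
from fit import *
np.set_printoptions(precision=1,suppress=True)
d=arm.get_image("side");x0,y0=207,117
s=arm.observe();P=s["position"];M=R.from_rotvec(s["ee_rot"]).as_matrix();yaw=np.arctan2(M[1,0],M[0,0])
q0=np.array([P[0]+.155*np.cos(yaw),P[1]+.155*np.sin(yaw)]);g=proj(d,[[*q0,.03]])[0];x0,y0=int(g[0]-60),int(g[1]-55)
for dy in(-.06,0,.06):
    w=yaw+dy;b=np.array([[x,y,z] for x in(-.10,-.14) for y,z in((.008,0),(.008,.01),(-.008,.01))]);b[:,0]+=.155
    X=np.c_[P[0]+np.cos(w)*b[:,0]-np.sin(w)*b[:,1],P[1]+np.sin(w)*b[:,0]+np.cos(w)*b[:,1],b[:,2]]
    print(dy,((proj(d,X)-[x0,y0]+.5)*6).reshape(2,3,2).tolist())
f=d["frame"]
for r in range(y0+74,y0+94,2): print(r,(r+.5-y0)*6,[tuple(int(v) for v in f[r,c]) for c in range(x0+64,x0+78)])
t=arm.get_image("top")
print([ (round(r["conf"],2),px(r["centre"]).round(1),int(r["region"].sum())) for r in arm.trace("backplate",t)+arm.trace("sled",t)], proj(t,[[*q0,.02]]))
E
```

```text
-0.06 [[[418.5691311995481, 497.3000252810346], [419.46606541164863, 483.1196146236341], [449.07132209157226, 478.32211413698025]], [[440.51028329457984, 549.2145983284308], [441.5268443087024, 534.9918573989213], [471.66284267515016, 529.982641621677]]]
0 [[[412.8132337894061, 499.0264252588338], [413.68538841775955, 484.84339055398544], [442.74333958795444, 478.83112042695655]], [[439.1295971399102, 550.1635172596887], [440.14032793514355, 535.9398257333833], [469.6851346348741, 529.6720768235673]]]
0.06 [[[407.22850118169936, 500.993028900224], [408.0766760302679, 486.8071866476204], [436.4898443444033, 479.59811563228817]], [[437.8371493653933, 551.1721847851449], [438.8424693570738, 536.9475163281043], [467.6917499155421, 529.4427242928605]]]
191 447.0 [(77, 70, 64), (78, 71, 67), (84, 72, 63), (86, 67, 53), (79, 65, 51), (73, 65, 51), (60, 53, 41), (41, 37, 32), (27, 28, 30), (27, 29, 30), (32, 32, 34), (33, 34, 34), (35, 32, 33), (38, 35, 33)]
193 459.0 [(118, 94, 65), (94, 74, 51), (84, 61, 39), (95, 67, 44), (95, 73, 53), (82, 72, 60), (69, 66, 61), (65, 64, 59), (74, 71, 67
[... 1204 characters left out ...]
2), (131, 106, 74), (134, 109, 76), (131, 107, 75), (118, 94, 65), (95, 74, 52), (82, 60, 38), (92, 66, 42), (81, 58, 36), (63, 46, 32), (61, 45, 31), (62, 46, 31)]
207 543.0 [(137, 110, 77), (132, 108, 75), (129, 105, 73), (128, 103, 73), (131, 106, 74), (134, 108, 75), (130, 106, 73), (118, 95, 66), (93, 73, 50), (76, 56, 37), (70, 50, 33), (61, 43, 30), (60, 44, 29), (64, 46, 31)]
209 555.0 [(135, 108, 76), (135, 109, 76), (133, 107, 76), (129, 104, 73), (130, 105, 74), (133, 108, 75), (134, 109, 76), (130, 105, 73), (119, 96, 67), (94, 74, 52), (67, 49, 32), (61, 45, 30), (61, 45, 30), (64, 45, 30)]
[(0.87, array([333. , 187.8]), 837), (0.93, array([114.1, 307.1]), 1292)] [[233.1 168.4]]
```

>>> carry_out:
  claw: [1, 1, 1, 1, 1, 1, 1, 1, 1, 1, 1, 1]
  delta_pos:
    - [0.6, 0, 0]
    - [1.2, 0, 0]
    - [1.2, 0, 0]
    - [1.2, 0, 0]
    - [1.2, 0, 0]
    - [1.2, 0, 0]
    - [1.2, 0, 0]
    - [1.2, 0, 0]
    - [1.2, 0, 0]
    - [1.2, 0, 0]
    - [0.6, 0, 0]
    - [0, 0, 0]
  angular:
    - [0, 0, 0]
    - [0, 0, 0]
    - [0, 0, 0]
    - [0, 0, 0]
    - [0, 0, 0]
    - [0, 0, 0]
    - [0, 0, 0]
    - [0, 0, 0]
    - [0, 0, 0]
    - [0, 0, 0]
    - [0, 0, 0]
    - [0, 0, 0]

```text
clock: 19.55
position: [0.5522, 0.0562, 0.0418]
ee_rot: [-2.21, -2.232, 0.002]
force: [0.5, -1.4, 9.1]
width: 0.173
gripper_force: 50.0
```

```bash
python3 - <<'E'
from fit import *
np.set_printoptions(precision=4,suppress=True)
d=arm.get_image("side");s=arm.observe();P=s["position"];print(P,s["force"],s["ft_torque"],s["width"],s["clock"])
M=R.from_rotvec(s["ee_rot"]).as_matrix();print("yaw",np.arctan2(M[1,0],M[0,0]))
for l in("plate_grip","sled_seat","flap_edge"):print(l,[(round(r["conf"],2),px(r["centre"]).round(1)) for r in arm.place_of(l,d)])
print(proj(d,[[P[0],P[1]+.153,.057],[P[0],P[1]+.153,.02]]))
E
```

```text
[0.5522 0.0562 0.0418] [ 0.1766 -1.4241  9.4549] [-0.2506 -0.24   -0.0971] 0.16935649671721859 19.6
yaw 1.5805551187296674
plate_grip [(0.67, array([291. , 238.2])), (0.6, array([255.5, 142.5]))]
sled_seat [(0.81, array([135.7, 138.6])), (0.58, array([254.8, 154.5]))]
flap_edge [(0.48, array([250.9, 144.6]))]
[[256.9103 144.6174]
 [256.6971 153.3622]]
```

>>> carry_out:
  claw: [1, 1, 1, 1, 1, 1, 1, 1, 1, 1, 1, 1, 1, 1]
  delta_pos:
    - [0.6, 0, 0]
    - [1.2, 0, 0]
    - [1.2, 0, 0]
    - [1.2, 0, 0]
    - [1.2, 0, 0]
    - [1.2, 0, 0]
    - [1.2, 0, 0]
    - [1.2, 0, 0]
    - [1.2, 0, 0]
    - [1.2, 0, 0]
    - [1.2, 0, 0]
    - [1, 0, 0]
    - [0.6, 0, 0]
    - [0, 0, 0]
  angular:
    - [0, 0, 0]
    - [0, 0, 0]
    - [0, 0, 0]
    - [0, 0, 0]
    - [0, 0, 0]
    - [0, 0, 0]
    - [0, 0, 0]
    - [0, 0, 0]
    - [0, 0, 0]
    - [0, 0, 0]
    - [0, 0, 0]
    - [0, 0, 0]
    - [0, 0, 0]
    - [0, 0, 0]

```text
clock: 21.15
position: [0.5509, 0.1975, 0.0419]
ee_rot: [2.211, 2.232, -0.003]
force: [0.1, -2.5, 9.2]
width: 0.17
gripper_force: 50.0
```

```bash
python3 - <<'E'
from fit import *
np.set_printoptions(precision=4,suppress=True)
d=arm.get_image("side");s=arm.observe();P=s["position"];print(P,s["force"],s["ft_torque"],s["width"],s["clock"])
for l in("plate_grip","sled_seat","flap_edge"):print(l,[(round(r["conf"],2),px(r["centre"]).round(1)) for r in arm.place_of(l,d)])
print(proj(d,[[P[0],P[1]+.153,.057],[.5515,.24,.016]]))
E
```

```text
[0.5509 0.1974 0.0419] [ 1.6739 -1.9497  9.0639] [-0.4304 -0.2654 -0.1278] 0.17022294309706398 21.2
plate_grip [(0.95, array([289.2, 238. ]))]
sled_seat [(0.84, array([134.9, 141.3]))]
flap_edge [(0.45, array([254.1, 149.9]))]
[[244.7728 122.1952]
 [253.8319 149.1249]]
```

>>> carry_out:
  claw: [2.5, 4, 4, 4, 4, 4, 4, 4, 4, 4, 4, 4, 4, 4, 4]
  delta_pos:
    - [0, 0, 0]
    - [0, 0, 0]
    - [0, 0, 0]
    - [0, 0, -1.5]
    - [0, 0, -3]
    - [0, 0, -4]
    - [0, 0, -4]
    - [0, 0, -4]
    - [-4, -2, 0]
    - [-4, -2, 0]
    - [-4, -2, 0]
    - [-4, -2, 0]
    - [-4, -2, 0]
    - [-4, -2, 0]
    - [0, 0, 0]
  angular:
    - [0, 0, 0]
    - [0, 0, 0]
    - [0, 0, 0]
    - [0, 0, 0]
    - [0, 0, 0]
    - [0, 0, 0]
    - [0, 0, 0]
    - [0, 0, 0]
    - [0, 0, 0]
    - [0, 0, 0]
    - [0, 0, 0]
    - [0, 0, 0]
    - [0, 0, 0]
    - [0, 0, 0]
    - [0, 0, 0]

```text
clock: 22.85
position: [0.4309, -0.0477, 0.2075]
ee_rot: [-2.218, -2.223, -0.0]
force: [-0.3, 0.1, -0.2]
width: 0.435
gripper_force: 0.0
```

```bash
python3 - <<'E'
from fit import *
np.set_printoptions(precision=4,suppress=True)
t=arm.get_image("top");d=arm.get_image("side");s=arm.observe();print(s["position"],s["force"],s["clock"])
for n,p in(("t",t),("s",d)):
    for l,z in(("sled_post",.072),("plate_grip",.057),("flap_edge",.016)):print(n,l,[(round(r["conf"],2),px(r["centre"]).round(1),atz(p,px(r["centre"]),z)[:2]) for r in arm.place_of(l,p)])
save("end.png",np.hstack([cv2.resize(t["frame"][130:205,110:210],None,fx=4,fy=4,interpolation=2),cv2.resize(d["frame"][95:170,205:305],None,fx=4,fy=4,interpolation=2)]))
E
```

```text
[ 0.4336 -0.0433  0.2075] [0.9613 0.5556 1.1239] 22.95
t sled_post [(0.66, array([156.9, 271.6]), array([0.2653, 0.2755])), (0.63, array([193.5, 163.1]), array([0.5514, 0.1958]))]
t plate_grip [(0.74, array([181.5, 170.6]), array([0.5337, 0.2296])), (0.74, array([185. , 119.4]), array([0.6806, 0.227 ])), (0.32, array([182.2, 168.3]), array([0.5402, 0.228 ]))]
t flap_edge [(0.6, array([185.5, 170.6]), array([0.5442, 0.2261])), (0.58, array([194. , 163.6]), array([0.5651, 0.2031]))]
s sled_post [(0.79, array([169.5, 141.2]), array([0.2708, 0.289 ])), (0.43, array([259. , 146.3]), array([0.5497, 0.1789]))]
s plate_grip [(0.66, array([287.1, 232.7]), array([ 0.5101, -0.2008]))]
s flap_edge [(0.41, array([256.2, 149.3]), array([0.5591, 0.2368]))]
```

View pics/end.png

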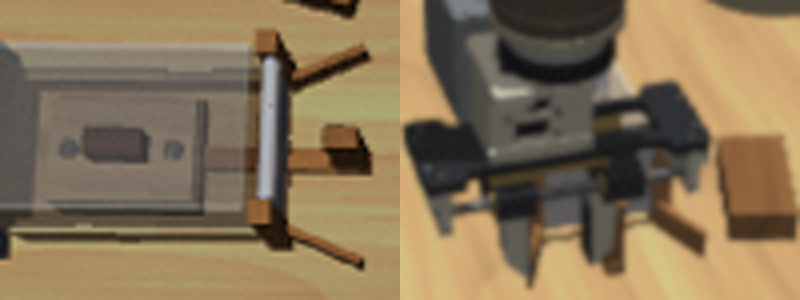

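The top view shows the board and seated plate inside the tunnel, with both pins (68,148) and (173,148) visible. The flap hangs vertical at (275,130), as it did at the start, and only the tail and post (340,145) are outside. The post at y≈0.196 puts the sled's origin about 111 mm in.

```bash
python3 -c "
from cell import arm
print(arm.sign_off())"
```

```text
the job is handed in; nothing more can be done
None
```

The backplate was lowered flush over the sled's pins and the sled pushed about 111 mm into the tunnel with the flap shut behind the board, and the job is handed in at about 23 s; the bystanders were not touched, and no verdict came back.

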